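Close the pump inlet filter with its cover and wing nut

ROBOT

A 6-joint arm with a two-finger parallel gripper is mounted at the origin on a cart in front of the work surface, level with it; the furniture and walls round the work are solid. World frame = base frame: x ahead of the robot, y to its left, z up, the work surface at z = 0. Lengths are in m, angles in rad, forces in N, time in s.
With the tool pointing down it reaches from about 0.425 to 0.925 m from the base axis. Payload 12.5 kg.
Tool frame: the origin (TCP) lies midway between the tips of the shut fingers; the grasp point (between the pads) lies 19 mm behind it; z points along the fingers, y is the line along which they close (so a half turn about z gives the same grasp; the last joint's range is limited). The gripper opens to 85 mm and grips with 20 to 120 N. Pads are 22 mm wide; open, the fingers measure 114 mm over their backs; the gripper's body (76 mm by 85 mm) begins 54 mm behind the grasp point. The pads swing forward as they close: fully open they stand 13 mm farther back than shut.
Start: joints at [-1.319, 0.491, 1.559, -0, 1.092, -0.106], TCP at [0.219, -0.585, 0.231] pointing down, gripper open.
Joint ranges: [-3.1, 3.1], [-0.84, 2.19], [0.05, 2.79], [-1.13, 4.28], [0.06, 2.93], [-2.69, 2.69]. Speed limits (rad/s): [2.22, 2.22, 2.79, 3.14, 3.14, 3.14].

INTERFACE

Orientations are given as a unit quaternion [x, y, z, w].
In Python, from plant import r gives the robot as it stands. The module is installed in compiled form; this text tells all that it offers.
- The arm moves only by the tool step_arm, never from a script. Its argument "series" is one flat list of numbers, 7 for each row, row after row: the shift along the tool's x, y, z in mm, then the turn, a rotation vector about the tool's x, y, z in degrees, then the closure, from 0 (fully open) to 1 (shut). In form: [tx, ty, tz, rx, ry, rz, claw, tx, ty, tz, rx, ry, rz, claw, ...]. A call has exactly 8 rows; each row is the pose to reach, as a shift and turn from the pose commanded when the call began, along the tool's axes at that moment; what a row does not reach only later rows make up. A row lasts 1/12 s, in which the tool goes at most 41.7 mm and 7.16 degrees, less where a joint would pass 70% of its speed; a pose out of reach is approached as far as the arm can. A call with a gripper value outside its range is refused whole. The fingers move at their own pace and stop on an object; "force" is the grip in N (left out, the last holds). Time passes only in rows, so rows that repeat a pose let the fingers close, or fill a call up. It gives the time, the measured TCP pose, the force, the opening and the grip force at its end, in the units of the state.
- r.get_obs(): the state, without advancing time (a new reading comes with each control period).
- r.snapshot(name): name is "scene" or "top" or "wrist"; returns a dict with "frame" (420x560x3 uint8, red, green, blue), "fx", "fy", "cx", "cy" (pixels), "T" (4x4, takes a point from camera to world coordinates). Camera axes: x right, y up, looking along -z (the intrinsics and any distortion apply to the point x, -y, -z); pixel columns grow to the right and rows downward; lengths in m; the calibration is good to about 2 mm. The wrist camera is an equidistant fisheye: a pixel r from the principal point sees the ray r / f radians off the axis. A picture is of the moment at which its call begins. There is no depth.
- r.job_done(): hands the job in; it is judged then, once.
Trained networks look in the newest picture that a camera, given by its name, has taken for a name from the list of things; names that differ only in an ending like _2 or _b are one class to them, and where a whole thing is asked for, a point or a joint stands for the part that bears it (a point fixed in the world has none). Each returns a list of dicts, best first, with "conf" (0 to 1); they miss things now and then, are a little off and sometimes report something else, mostly with a low value. They report only what shows in the picture. A call takes as long as a camera call. They do not tell look-alikes from the thing itself.
- r.outline_of(camera, label): "pixels" (420x560 bool, what is visible of it) and "extent" ([left, top, right, bottom] in pixels, round what is visible of it).
The state is a dict: "time_s": time; "joint_positions": joint angles; "dq": joint speeds; "tau": joint torques, N m; "ee_pos": TCP position; "tool_rot": TCP orientation; "wrist_force": force on the tool from outside, world axes, zero at the start; "torque": the same for the moment, N m; "finger_gap": finger opening in m; "grasp_force": force on a finger pad.
Only numpy, scipy, OpenCV 4.12 (cv2) and the standard library are available. Lean on these libraries where they do the work, as an engineer would, in place of code of your own. Each camera call takes 0.05 s, during which the arm holds its last target. There are 200 camera calls.

TASK

Close the filter housing: set the white cover, collar up, over the threaded centre stud so that it lies flat on the housing's rim, put the brass wing nut on the stud and turn it clockwise until it is snug and clamps the cover, without forcing it further. Let go of it, and leave the other things on the bench alone.

Things in the scene. Friction and masses are not known exactly. Their poses are not given: they have to be found in the camera images.
- housing: fixed filter housing: blue round bowl, 108 mm across at its flat rim, rim 60 mm above the bench, on a round grey foot 124 mm across, pleated filter with orange end disc inside. Origin on the bench under the stud's axis; z up; +x points out along the outlet port (steel boss and brass hose barb, low on its side, up to 73 mm out).
- stud_tip (a point): tip of the steel stud on the housing's axis, 116 mm above the bench: 10 mm tapered nose, below it a right-hand two-start round thread, 17.4 mm across, 18 mm per turn, top end 103 mm up. A nut set on with wings 2.75 to 3.15 rad counter-clockwise of housing x catches at once, base about 97 mm up, and is snug after that angle; else it takes up to half a turn more.
- cover_center (a point): the loose cover: white disc 108 mm across, 6 mm thick, with a round aluminium collar on top (44 mm outside diameter, from 6 to 30 mm above the underside) round a 21 mm through hole. This point is on its axis, 15 mm above its underside; 75 mm above the bench when seated. About 0.22 kg; z is its axis, collar up. It may face any way round.
- nut_center (a point): loose brass wing nut, standing hub down: 33 mm flange, blind bore from below, hub top 33 mm above the base; across the top a flat fin (both wings in one plate) 10 mm thick, 64 mm wide, 33 to 61 mm above the base. Point on its axis 30 mm above the base; x along the wings, y through the fin, z up. Half a turn gives the same nut.
- wing_nut: the same nut, origin at its base centre; 0.18 kg. Short inner threads in its bore run in the thread. Its base meets the collar 90 mm above the bench, still loose; about 0.6 rad further clockwise it is snug (0.2 Nm stops it; 1 Nm strips it), wings along the housing's x axis within about 0.15 rad. Until it is down it may lean some degrees; it stays where it is left.
- cover: the same cover, origin at the centre of its underside.
- tape: green tape roll, 68 mm across, bystander
- glass_beaker: clear beaker, 55 mm across, 67 mm tall, bystander
- vial_white: small vial with white cap, 22 mm across, 51 mm tall, bystander
- vial_green: small vial with green cap, 22 mm across, 51 mm tall, bystander
- marker_red: white marker pen with red cap, 140 mm long, lying, bystander
- screwdriver_red: screwdriver with red handle, 165 mm long, lying, bystander
Not all that is in view belongs to the job. Of the things like the wing_nut, leave any that is purple or turquoise; of the rest the larger one is meant.

How it is judged:
By the outcome, as a careful person would: the job done as asked, in the order asked, and still so for the second after the job is handed in, with the robot touching nothing.
It also fails if it takes over 70 s, if anything falls off the work surface, if the arm or the gripper's body presses on something with over 40 N, if the wrist force passes 120 N, or if a joint passes its speed limit or range.

## Working session

There is one attempt and no reset: what is moved stays moved. The work goes in short steps, Python scripts to look and compute and a tool call to move; the robot and the scene stay as the last step left them, time stands still between calls to the robot, and variables do not carry over. Pictures are saved under pics/ and viewed, at most 10 in all, crops included, and the job is handed in when it is done.

Besides the shell and the picture viewer there is one more tool, called by a JSON object that holds its "fn" and its "kwargs". step_arm: Moves the arm, as the interface text tells. Its arguments: {"type":"object","properties":{"series":{"type":"array","items":{"type":"number"}},"force":{"type":"number"}},"required":["series"]}

```bash
mkdir -p pics
cat > h.py <<'E'
import numpy as np, cv2
from scipy.spatial.transform import Rotation as R
from plant import r
def ray(s,u,v):
    x=(u-s["cx"])/s["fx"]; y=(v-s["cy"])/s["fy"]
    d=np.array([x,-y,-1.0]); 
    T=np.array(s["T"]); return T[:3,3],T[:3,:3]@d
def ray_w(s,u,v):
    x=(u-s["cx"])/s["fx"]; y=(v-s["cy"])/s["fy"]; t=np.hypot(x,y)
    k=np.sin(t)/max(t,1e-9); T=np.array(s["T"]); return T[:3,3],T[:3,:3]@np.array([x*k,-y*k,-np.cos(t)])
def atz(s,u,v,z,w=False):
    o,d=(ray_w if w else ray)(s,u,v); return o+d*(z-o[2])/d[2]
def proj(s,p,w=False):
    T=np.array(s["T"]); q=T[:3,:3].T@(np.array(p)-T[:3,3]); x,y,z=q[0],-q[1],-q[2]
    if w:
        n=np.hypot(x,y); t=np.arctan2(n,z); k=t/max(n,1e-9); return s["cx"]+s["fx"]*x*k, s["cy"]+s["fy"]*y*k
    return s["cx"]+s["fx"]*x/z, s["cy"]+s["fy"]*y/z
def save(s,n,crop=None,k=1):
    f=s["frame"][:,:,::-1]
    if crop: f=f[crop[1]:crop[3],crop[0]:crop[2]]
    cv2.imwrite("pics/"+n,cv2.resize(f,None,fx=k,fy=k,interpolation=cv2.INTER_CUBIC))
E
python3 - <<'E'
from h import *
a=r.snapshot("scene");b=r.snapshot("top")
f=np.hstack([a["frame"],b["frame"]]);
cv2.imwrite("pics/a.png",a["frame"][:,:,::-1]);cv2.imwrite("pics/b.png",b["frame"][:,:,::-1])
for c,s in(("scene",a),("top",b)):
    print(c,np.round(s["T"],3).tolist(),s["fx"],s["fy"],s["cx"],s["cy"],[k for k in s])
    for l in("housing","stud_tip","cover","wing_nut"):
        for o in r.outline_of(c,l): print(c,l,round(o["conf"],2),o["extent"],o["pixels"].sum())
print(r.get_obs())
E
```

```text
scene [[0.666, 0.317, -0.675, -0.325], [-0.746, 0.29, -0.599, -0.754], [0.006, 0.903, 0.43, 0.654], [0.0, 0.0, 0.0, 1.0]] 481.23537930798875 481.23537930798875 278.99459953279563 215.63784356909878 ['frame', 'fx', 'fy', 'cx', 'cy', 'T']
scene housing 0.98 [270.8, 215.8, 317.4, 261.5] 1445
scene housing 0.22 [218.5, 262.5, 260.7, 288.4] 244
scene stud_tip 0.94 [271.6, 215.5, 316.7, 260.9] 1483
scene cover 0.65 [184.1, 229.9, 217.4, 250.8] 370
scene cover 0.57 [314.1, 272.2, 323.2, 299.5] 329
scene wing_nut 0.74 [266.9, 274.1, 289.2, 303.2] 412
scene wing_nut 0.74 [314.0, 296.9, 329.6, 322.7] 258
scene wing_nut 0.6 [311.2, 270.7, 324.3, 300.0] 351
scene wing_nut 0.49 [330.2, 260.0, 341.0, 279.8] 160
top [[-0.02, 0.988, -0.152, 0.289], [-1.0, -0.022, -0.011, -0.013], [-0.014, 0.152, 0.988, 1.662], [0.0, 0.0, 0.0, 1.0]] 511.9144222728514 511.9144222728514 281.8552095997713 206.0830416437642 ['frame', 'fx', 'fy', 'cx', 'cy', 'T']
top housing 0.85 [272.7, 178.4, 310.3, 219.2] 1074
top stud_tip 0.72 [269.0, 177.1, 309.0, 218.3] 1111
top cover 0.71 [196.5, 233.3, 235.4, 263.5] 841
top wing_n
[... 191 characters left out ...]
{'time_s': 0.5, 'joint_positions': array([-1.31861145e+00,  4.90937761e-01,  1.55891066e+00, -1.61565690e-05,
        1.09173747e+00, -1.05582125e-01]), 'dq': array([ 0.00080618, -0.00010376, -0.00019149, -0.00202937,  0.00130636,
       -0.00040238]), 'tau': array([-2.10976235e-03, -6.17851424e+01, -2.61696178e+01, -9.97686311e-05,
        5.93112036e-04,  2.96840244e-05]), 'ee_pos': array([ 0.21889354, -0.58541724,  0.2312998 ]), 'tool_rot': array([ 9.84042303e-01,  1.77934665e-01, -6.90178721e-06,  3.90060877e-06]), 'wrist_force': array([-0.48585144, -0.14134549,  0.30927286]), 'torque': array([ 0.02638443, -0.03031573,  0.01092853]), 'grasp_force': 0.0, 'finger_gap': 0.08545354337932899}
```

Run:
```python
from h import *
a=r.snapshot("scene");b=r.snapshot("top")
save(a,"s1.png",(170,190,370,340),4); save(b,"t1.png",(180,150,400,300),3.6)
```

```text
(no output)
```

View pics/s1.png

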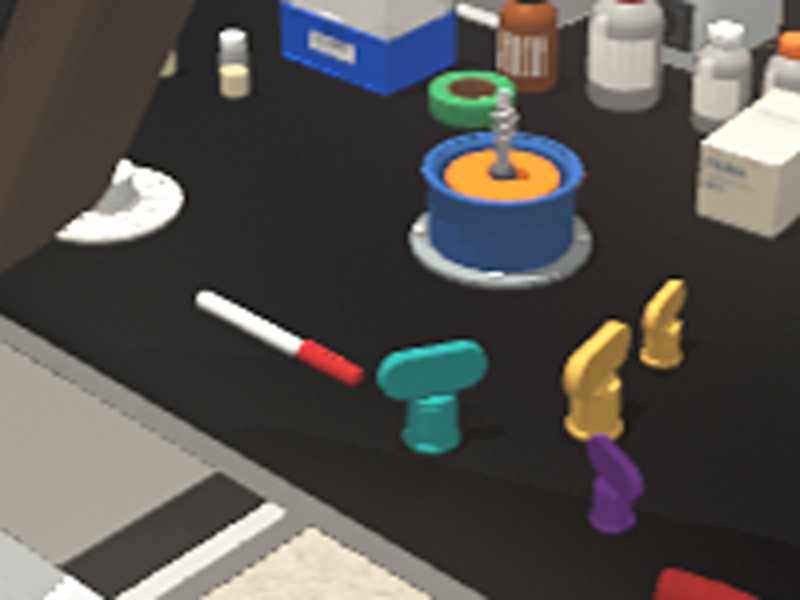

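View pics/t1.png

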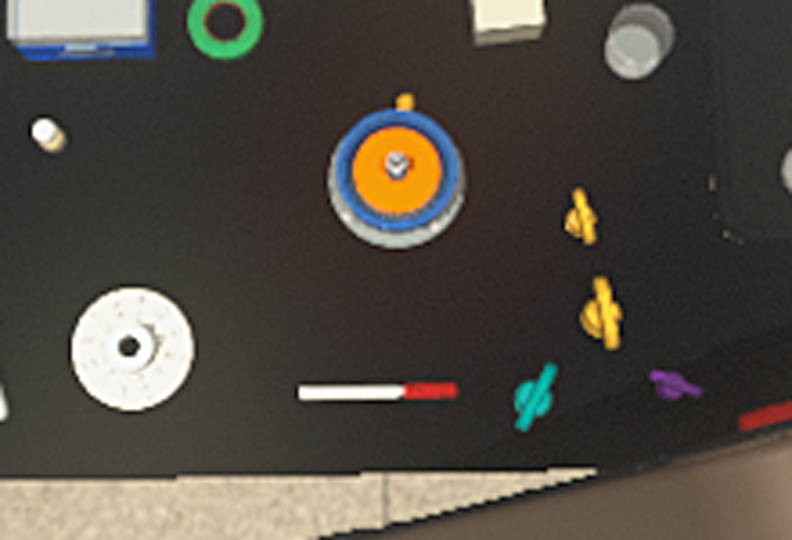

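Run:
```python
from h import *
a=r.snapshot("scene");b=r.snapshot("top")
def P(c,x,y): return (170+x/4,190+y/4) if c=="a" else (180+x/3.6,150+y/3.6)
def at(s,p,z): print(np.round(atz(s,*p,z),4))
print("rim/top");at(b,P("b",400,171),.06);at(b,P("b",397,158),.116);print("sc");at(a,P("a",503,172),.06);at(a,P("a",504,92),.116)
print("barb");at(b,P("b",404,97),.02)
for o in r.outline_of("top","cover")[:1]:
    m=o["pixels"].astype(np.uint8);c=max(cv2.findContours(m,0,1)[0],key=len);e=cv2.minEnclosingCircle(c);print("cover",e,m.sum());at(b,e[0],.006)
at(b,P("b",129,347),.03)
print("nut")
for p in((601,278),(611,346),(603,313)): at(b,P("b",*p),.059)
at(a,P("a",595,425),.01);at(a,P("a",600,350),.05)
for o in r.outline_of("top","wing_nut")+r.outline_of("scene","wing_nut"): print(o["extent"])
hsv=cv2.cvtColor(b["frame"],cv2.COLOR_RGB2HSV);m=cv2.inRange(hsv,(15,120,120),(35,255,255))
m[:, :330]=0
n,l,st,ce=cv2.connectedComponentsWithStats(m)
for i in range(1,n):
    if st[i,4]>10: print(st[i],ce[i]);at(b,ce[i],.05)
```

```text
rim/top
[ 0.5626 -0.0254  0.06  ]
[ 0.5643 -0.0227  0.116 ]
sc
[ 0.5571 -0.0309  0.06  ]
[ 0.5616 -0.0265  0.116 ]
barb
[ 0.6376 -0.0309  0.02  ]
cover ((356.9545593261719, 161.72727966308594), 10.192974090576172) 284
[ 0.6871 -0.2464  0.006 ]
[0.4149 0.2181 0.03  ]
nut
[ 0.4642 -0.1987  0.059 ]
[ 0.4047 -0.205   0.059 ]
[ 0.4335 -0.1992  0.059 ]
[ 0.4255 -0.2116  0.01  ]
[ 0.4398 -0.2021  0.05  ]
[336.9, 201.4, 347.0, 219.1]
[267.0, 272.8, 291.7, 301.9]
[314.8, 269.0, 324.7, 300.7]
[330.2, 261.3, 340.7, 278.8]
[330   0  16  22 315] [336.68571429  10.86349206]
[ 1.2004 -0.194   0.05  ]
[ 345    0   92   21 1519] [382.96708361   9.04937459]
[ 1.2026 -0.3502  0.05  ]
[ 425    0  135   20 1964] [499.93584521   9.13849287]
[ 1.1914 -0.7425  0.05  ]
[337 202   9  16  82] [341.02439024 210.24390244]
[ 0.5197 -0.1831  0.05  ]
[341 227  12  20 134] [346.91791045 237.03731343]
[ 0.4341 -0.1984  0.05  ]
```

{"fn": "step_arm", "kwargs": {"series": [260,-193,-50,0,0,-54,0,260,-193,-50,0,0,-54,0,260,-193,-50,0,0,-54,0,260,-193,-50,0,0,-54,0,260,-193,-50,0,0,-54,0,260,-193,-50,0,0,-54,0,260,-193,-50,0,0,-54,0,260,-193,-50,0,0,-54,0]}}

```text
time_s: 1.52
ee_pos: [0.3957, -0.3114, 0.282]
tool_rot: [0.794, 0.608, 0.0, 0.0]
wrist_force: [0.5, -0.2, -0.5]
finger_gap: 0.0853
grasp_force: 0.0
```

```bash
cat >> h.py <<'E'
def mv(p,yaw,roundto=1):
    "shift (mm) and rz (deg) from the present pose to TCP p, tool down with x at yaw; also tilt"
    o=r.get_obs(); Rt=R.from_quat(o["tool_rot"]); 
    d=Rt.inv().apply(np.array(p)-o["ee_pos"])*1000
    Rg=R.from_euler("z",yaw)*R.from_euler("x",np.pi)
    rv=(Rt.inv()*Rg).as_rotvec(degrees=True)
    print("mv",np.round(d,1),np.round(rv,2)); return d,rv
def st():
    o=r.get_obs(); M=R.from_quat(o["tool_rot"]).as_matrix()
    print("t",round(o["time_s"],2),"p",np.round(o["ee_pos"],4),"yaw",round(np.arctan2(M[1,0],M[0,0]),3),"tilt",np.round(M[:2,2],4),"q",np.round(o["joint_positions"],2),"F",np.round(o["wrist_force"],1),"M",np.round(o["torque"],2),"gap",round(o["finger_gap"],4),"g",round(o["grasp_force"],1))
E
python3 - <<'E'
from h import *
st(); s=r.snapshot("wrist"); save(s,"w1.png"); print(np.round(s["T"],3).tolist(),s["fx"],s["cx"],s["cy"])
for n,p in(("stud",(.563,-.025,.116)),("nut",(.434,-.2,.06)),("cover",(.415,.218,.03))): print(n,np.round(proj(s,p,True)))
mv((.42,.15,.28),1.57)
E
```

```text
t 1.52 p [ 0.3957 -0.3114  0.282 ] yaw 1.307 tilt [ 0.0006 -0.0004] q [-0.8   0.26  1.78  0.    1.1  -0.53] F [ 0.5 -0.2 -0.5] M [-0.03  0.01 -0.04] gap 0.0853 g 0.0
[[0.966, 0.25, 0.07, 0.413], [-0.26, 0.928, 0.265, -0.244], [0.001, -0.274, 0.962, 0.424], [0.0, 0.0, 0.0, 1.0]] 325.19226210127806 278.65392663833086 203.10328716822139
stud [ 361. -104.]
nut [286.  70.]
cover [ 199. -157.]
mv [448.1 -95.9   3.1] [  0.12  -0.02 -14.79]
```

View pics/w1.png

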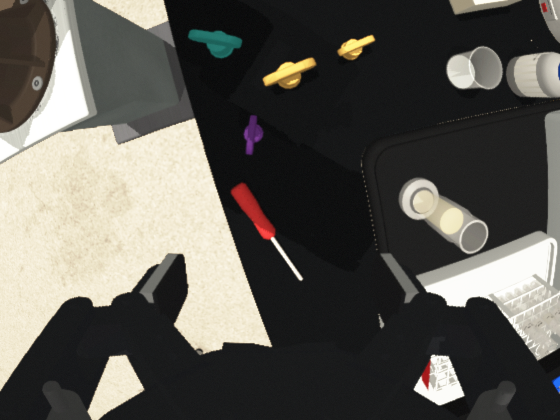

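{"fn": "step_arm", "kwargs": {"series": [242,11,0,0,0,-15,0,242,11,0,0,0,-15,0,242,11,0,0,0,-15,0,242,11,0,0,0,-15,0,242,11,0,0,0,-15,0,242,11,0,0,0,-15,0,451,-97,30,0,0,-15,0.3,451,-97,30,0,0,-15,0.3]}}

```text
time_s: 2.23
ee_pos: [0.4533, -0.0008, 0.2706]
tool_rot: [0.71, 0.704, 0.0, 0.0]
wrist_force: [0.6, 0.4, 0.6]
finger_gap: 0.064
grasp_force: 0.0
```

Run:
```python
from h import *
st(); mv((.42,.16,.24),1.57)
```

```text
t 2.23 p [ 0.4533 -0.0008  0.2706] yaw 1.562 tilt [ 0.0008 -0.0002] q [-0.15  0.2   1.9  -0.    1.04 -0.14] F [0.6 0.4 0.6] M [-0.01 -0.02  0.02] gap 0.064 g 0.0
mv [160.5 -34.8  30.6] [ 0.04  0.01 -0.47]
```

{"fn": "step_arm", "kwargs": {"series": [155,-33,30,0,0,0,0.3,155,-33,30,0,0,0,0.3,155,-33,30,0,0,0,0.3,155,-33,30,0,0,0,0.3,155,-33,30,0,0,0,0.3,155,-33,30,0,0,0,0.3,155,-33,30,0,0,0,0.3,155,-33,30,0,0,0,0.3]}}

```text
time_s: 2.9
ee_pos: [0.422, 0.1519, 0.241]
tool_rot: [0.711, 0.704, 0.0, 0.0]
wrist_force: [0.5, -0.2, -0.7]
finger_gap: 0.0597
grasp_force: 0.0
```

Run:
```python
from h import *
st(); s=r.snapshot("wrist"); save(s,"w2.png")
f=s["frame"]; m=(f.min(2)>150).astype(np.uint8)
for o in r.outline_of("wrist","cover"): print(o["conf"],o["extent"],o["pixels"].sum())
o=r.outline_of("wrist","cover")[0]; c=max(cv2.findContours(o["pixels"].astype(np.uint8),0,1)[0],key=len)[:,0]
P=np.array([atz(s,u,v,.003,True)[:2] for u,v in c]); 
print(cv2.minEnclosingCircle(P.astype(np.float32)))
for l in("housing","stud_tip"):
    for o in r.outline_of("wrist",l)[:2]: print(l,o["conf"],o["extent"])
```

```text
t 2.9 p [0.422  0.1519 0.241 ] yaw 1.561 tilt [ 0.0005 -0.0001] q [ 0.2   0.23  1.96 -0.    0.96  0.21] F [ 0.5 -0.2 -0.7] M [-0.04 -0.02 -0.04] gap 0.0597 g 0.0
0.88 [225.7, 66.0, 323.1, 158.6] 6597
((0.4171355962753296, 0.22142282128334045), 0.055354706943035126)
housing 0.69 [343.4, 251.1, 429.2, 315.9]
housing 0.33 [411.4, 378.2, 448.9, 406.9]
stud_tip 0.62 [340.9, 250.8, 427.7, 321.7]
```

View pics/w2.png

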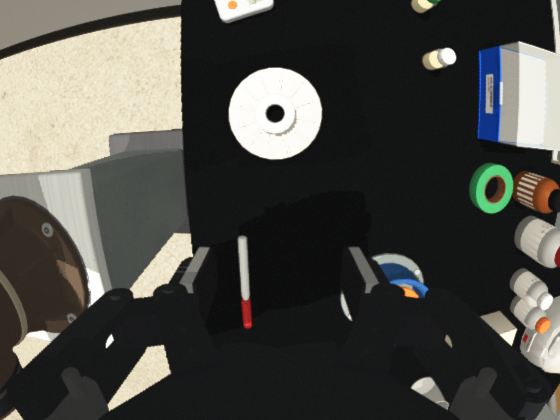

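Run:
```python
from h import *
s=r.snapshot("wrist"); f=s["frame"]
g=f[95:133,255:297].max(2); m=(g<80).astype(np.uint8); n,l,stt,ce=cv2.connectedComponentsWithStats(m)
for i in range(1,n):
  if stt[i,4]>20:
    u,v=ce[i]+[255,95]; print(stt[i],u,v,[np.round(atz(s,u,v,z,True),4) for z in(.03,)])
# white disc threshold
m=(f.min(2)>110).astype(np.uint8); m[:,:200]=0;m[:,340:]=0;m[:50]=0;m[180:]=0
c=max(cv2.findContours(m,0,1)[0],key=len)[:,0]
print(cv2.fitEllipse(np.array([atz(s,u,v,.005,True)[:2]*1000 for u,v in c],np.float32)))
mv((.417,.2205,.06),1.561)
```

```text
[ 12  10  17  17 232] 274.9784482758621 113.19396551724138 [array([0.418 , 0.2211, 0.03  ])]
((417.6973571777344, 220.95474243164062), (106.82505798339844, 106.98423767089844), 87.66548919677734)
mv [ 68.2  -5.5 180.8] [ 0.02  0.   -0.01]
```

{"fn": "step_arm", "kwargs": {"series": [35,-2,30,0,0,0,0.3,68,-4,60,0,0,0,0.3,69,-4,100,0,0,0,0.3,69,-4,140,0,0,0,0.3,69,-4,175,0,0,0,0.3,69,-4,205,0,0,0,0.3,69,-4,225,0,0,0,0.3,69,-4,233,0,0,0,0.3]}}

```text
time_s: 3.87
ee_pos: [0.4173, 0.2213, 0.0051]
tool_rot: [0.71, 0.704, -0.002, -0.001]
wrist_force: [0.4, -0.9, 0.1]
finger_gap: 0.0596
grasp_force: 0.0
```

{"fn": "step_arm", "kwargs": {"series": [0,0,0,0,0,0,0.8,0,0,0,0,0,0,0.8,0,0,0,0,0,0,0.8,0,0,0,0,0,0,0.8,0,0,0,0,0,0,0.8,0,0,0,0,0,0,0.8,0,0,0,0,0,0,0.8,0,0,0,0,0,0,0.8], "force": 50}}

```text
time_s: 4.53
ee_pos: [0.4182, 0.2219, 0.008]
tool_rot: [0.71, 0.704, 0.0, 0.0]
wrist_force: [-0.7, -0.0, -2.8]
finger_gap: 0.0424
grasp_force: 50.9
```

Run:
```python
from h import *
st(); mv((.563,-.025,.2),1.561)
```

```text
t 4.53 p [0.4182 0.2219 0.008 ] yaw 1.562 tilt [0.0005 0.0001] q [ 0.35  0.66  2.11 -0.    0.37  0.36] F [-0.7 -0.  -2.8] M [-0.02 -0.01  0.03] gap 0.0424 g 50.9
mv [-245.6  147.  -192. ] [ 0.03 -0.    0.06]
```

{"fn": "step_arm", "kwargs": {"series": [0,0,-15,0,0,0,0.8,0,0,-45,0,0,7,0.8,-20,5,-75,0,0,14,0.8,-50,10,-105,0,0,21,0.8,-80,15,-135,0,0,28,0.8,-110,20,-165,0,0,35,0.8,-140,25,-195,0,0,42,0.8,-170,30,-220,0,0,49,0.8]}}

```text
time_s: 5.2
ee_pos: [0.446, 0.0518, 0.2284]
tool_rot: [0.939, 0.343, 0.0, 0.0]
wrist_force: [1.4, 0.7, -2.4]
finger_gap: 0.0433
grasp_force: 51.6
```

Run:
```python
from h import *
st(); mv((.455,-.027,.25),-0.05)
```

```text
t 5.2 p [0.446  0.0518 0.2284] yaw 0.701 tilt [ 0.0007 -0.0001] q [-0.03  0.24  1.97 -0.    0.92  0.84] F [ 1.4  0.7 -2.4] M [-0.01 -0.04 -0.02] gap 0.0433 g 51.6
mv [-44.   66.1 -21.6] [ 2.000e-02 -4.000e-02  4.304e+01]
```

{"fn": "step_arm", "kwargs": {"series": [-22,33,-10,0,0,7,0.8,-44,66,-22,0,0,14,0.8,-44,66,-22,0,0,21,0.8,-44,66,-22,0,0,28,0.8,-44,66,-22,0,0,35,0.8,-44,66,-22,0,0,40,0.8,-44,66,-22,0,0,40,0.8,-44,66,-22,0,0,40,0.8]}}

```text
time_s: 5.87
ee_pos: [0.4556, -0.0256, 0.2485]
tool_rot: [1.0, 0.006, -0.0, 0.0]
wrist_force: [0.0, 0.5, -3.1]
finger_gap: 0.0425
grasp_force: 51.7
```

Run:
```python
from h import *
st(); s=r.snapshot("wrist"); save(s,"w3.png")
for l in("housing","stud_tip","cover"):
    for o in r.outline_of("wrist",l)[:2]: print(l,o["conf"],o["extent"])
print(np.round(proj(s,(.563,-.025,.116),True)),np.round(proj(s,(.563,-.025,.06),True)))
mv((.563,-.025,.2),0)
```

```text
t 5.87 p [ 0.4556 -0.0256  0.2485] yaw 0.012 tilt [-0.0002 -0.    ] q [-0.2   0.23  1.93 -0.    0.98  1.36] F [ 0.   0.5 -3.1] M [ 0.   -0.02 -0.03] gap 0.0425 g 51.7
housing 0.7 [223.2, 13.4, 327.6, 128.4]
stud_tip 0.62 [221.8, 12.3, 327.4, 128.5]
stud_tip 0.55 [172.3, 153.0, 383.7, 340.3]
cover 0.59 [174.2, 145.4, 385.4, 340.3]
[279.  67.] [279.  75.]
mv [107.2   0.6  48.5] [0.   0.01 0.62]
```

View pics/w3.png

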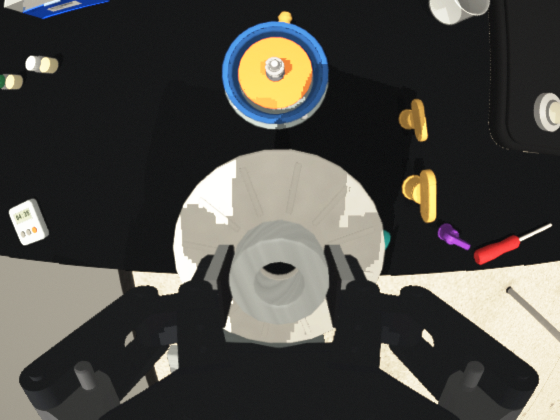

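```bash
cat >> h.py <<'E'
def rim(s,box):
    f=s["frame"]; hsv=cv2.cvtColor(f,cv2.COLOR_RGB2HSV)
    m=cv2.inRange(hsv,(100,120,60),(125,255,255)); k=np.zeros_like(m); k[box[1]:box[3],box[0]:box[2]]=1; m*=k
    c=max(cv2.findContours(m,0,1)[0],key=len)[:,0]
    return np.array([atz(s,u,v,.06,True)[:2]*1000 for u,v in c],np.float32)
E
python3 - <<'E'
from h import *
s=r.snapshot("wrist"); P=rim(s,(210,5,340,140))
print(cv2.fitEllipse(P), P.min(0),P.max(0))
# robust circle with known R=54 using far/side points
from scipy.optimize import least_squares
th=np.arctan2(P[:,1]+25,P[:,0]-563); Q=P[(P[:,0]>560)]
for q in(P,Q):
    x=least_squares(lambda x:np.hypot(q[:,0]-x[0],q[:,1]-x[1])-x[2],(563,-25,54),loss="soft_l1").x; print(x)
f=s["frame"]; g=cv2.resize(f[50:95,255:300],None,fx=8,fy=8,interpolation=cv2.INTER_CUBIC); b=cv2.resize(f[0:45,262:307],None,fx=8,fy=8,interpolation=cv2.INTER_CUBIC)
cv2.imwrite("pics/w3c.png",np.hstack([g,b])[:,:,::-1])
for p in((275,66),(275,62)): print(atz(s,*p,.116,True))
for z in(.01,.02,.03):print(atz(s,286,14,z,True))
E
```

```text
((567.3294067382812, -20.354816436767578), (105.74620056152344, 106.79586029052734), 176.8971405029297) [514.04224 -74.14748] [620.4152    33.648643]
[567.38374809 -20.36355283  53.14694368]
[566.78692596 -20.40798231  53.53466193]
[ 0.56433261 -0.0215043   0.116     ]
[ 0.56778986 -0.02146548  0.116     ]
[ 0.6439819  -0.03204613  0.01      ]
[ 0.64084965 -0.03186827  0.02      ]
[ 0.6377174 -0.0316904  0.03     ]
```

View pics/w3c.png

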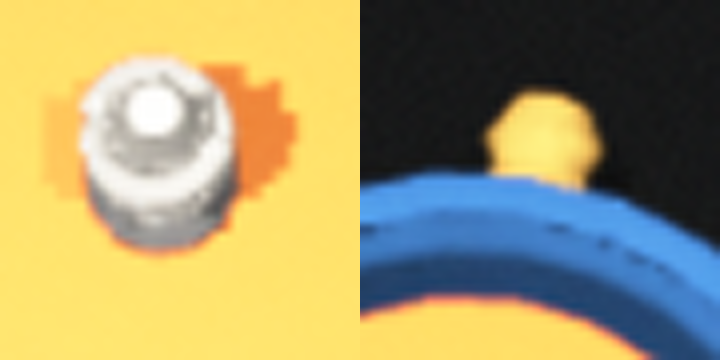

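{"fn": "step_arm", "kwargs": {"series": [30,-1,0,0,0,0,0.8,60,-2,0,0,0,0,0.8,90,-3,10,0,0,0,0.8,112,-4,35,0,0,0,0.8,112,-4,65,0,0,0,0.8,112,-4,90,0,0,0,0.8,112,-4,98,0,0,0,0.8,112,-4,98,0,0,0,0.8]}}

```text
time_s: 6.78
ee_pos: [0.567, -0.0206, 0.1487]
tool_rot: [1.0, 0.005, -0.002, -0.0]
wrist_force: [0.8, 0.8, -2.2]
finger_gap: 0.0425
grasp_force: 51.7
```

Run:
```python
from h import *
st(); mv((.5675,-.0205,.068),.012)
s=r.snapshot("scene");save(s,"s2.png",(230,170,350,270),5)
```

```text
t 6.78 p [ 0.567  -0.0206  0.1487] yaw 0.009 tilt [-0.0039  0.0005] q [-0.15  0.51  1.79 -0.    0.85  1.41] F [ 0.8  0.8 -2.2] M [-0.   -0.04  0.03] gap 0.0425 g 51.7
mv [ 0.8 -0.  80.7] [-0.03  0.22 -0.15]
```

View pics/s2.png

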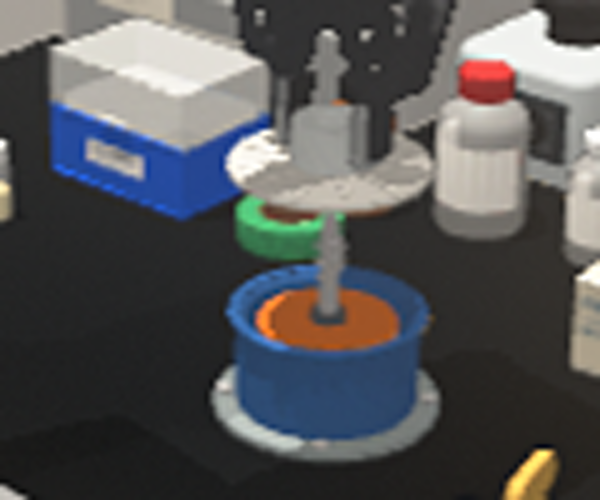

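{"fn": "step_arm", "kwargs": {"series": [0,0,10,0,0,0,0.8,0,0,20,0,0,0,0.8,0,0,30,0,0,0,0.8,0,0,40,0,0,0,0.8,0,0,50,0,0,0,0.8,0,0,58,0,0,0,0.8,0,0,65,0,0,0,0.8,0,0,70,0,0,0,0.8], "force": 50}}

```text
time_s: 7.5
ee_pos: [0.5676, -0.0207, 0.0795]
tool_rot: [1.0, 0.004, -0.0, -0.0]
wrist_force: [-0.1, 0.4, -2.6]
finger_gap: 0.0426
grasp_force: 51.7
```

Run:
```python
from h import *
st(); mv((.5675,-.0205,.068),.012)
```

```text
t 7.5 p [ 0.5676 -0.0207  0.0795] yaw 0.009 tilt [-0.0008  0.    ] q [-0.15  0.61  1.84 -0.    0.69  1.41] F [-0.1  0.4 -2.6] M [-0.05 -0.03 -0.03] gap 0.0426 g 51.7
mv [-0.1 -0.2 11.5] [-0.    0.04 -0.19]
```

No contact; lower the rest and release if contact shows.

{"fn": "step_arm", "kwargs": {"series": [0,0,4,0,0,0,0.8,0,0,8,0,0,0,0.8,0,0,10,0,0,0,0.8,0,0,11,0,0,0,0.8,0,0,12,0,0,0,0.8,0,0,12,0,0,0,0.8,0,0,12,0,0,0,0.8,0,0,12,0,0,0,0.8]}}

```text
time_s: 8.17
ee_pos: [0.5679, -0.0208, 0.0688]
tool_rot: [1.0, 0.004, 0.0, 0.0]
wrist_force: [-0.7, 0.3, -2.5]
finger_gap: 0.0425
grasp_force: 51.7
```

Run:
```python
from h import *
st()
```

```text
t 8.17 p [ 0.5679 -0.0208  0.0688] yaw 0.009 tilt [ 0.0005 -0.0002] q [-0.15  0.62  1.85 -0.    0.67  1.41] F [-0.7  0.3 -2.5] M [-0.02 -0.01 -0.04] gap 0.0425 g 51.7
```

{"fn": "step_arm", "kwargs": {"series": [0,0,1,0,0,0,0.8,0,0,1.5,0,0,0,0.8,0,0,1.5,0,0,0,0.8,0,0,1.5,0,0,0,0.3,0,0,1.5,0,0,0,0.3,0,0,1.5,0,0,0,0.3,0,0,1.5,0,0,0,0.3,0,0,1.5,0,0,0,0.3]}}

```text
time_s: 8.83
ee_pos: [0.5678, -0.0207, 0.067]
tool_rot: [1.0, 0.004, 0.0, 0.0]
wrist_force: [-0.4, -0.6, 0.1]
finger_gap: 0.0597
grasp_force: 0.0
```

{"fn": "step_arm", "kwargs": {"series": [0,0,-10,0,0,0,0.3,0,0,-30,0,0,0,0.3,0,0,-60,0,0,0,0.3,0,0,-95,0,0,0,0.3,0,0,-130,0,0,0,0.3,0,0,-160,0,0,-7,0.3,-30,0,-175,0,0,-14,0.3,-60,0,-175,0,0,-21,0.3]}}

```text
time_s: 9.5
ee_pos: [0.5085, -0.0214, 0.2457]
tool_rot: [0.982, 0.19, 0.003, 0.001]
wrist_force: [-0.5, 0.4, -1.2]
finger_gap: 0.0599
grasp_force: 0.0
```

Run:
```python
from h import *
st(); s=r.snapshot("wrist"); save(s,"w4.png")
for l in("cover","wing_nut"):
    for o in r.outline_of("wrist",l)[:4]: print(l,o["conf"],o["extent"])
mv((.43,-.20,.24),3.2)
```

```text
t 9.5 p [ 0.5085 -0.0214  0.2457] yaw 0.382 tilt [ 0.0061 -0.0011] q [-0.17  0.31  1.82 -0.    1.    1.02] F [-0.5  0.4 -1.2] M [-0.01 -0.01  0.01] gap 0.0599 g 0.0
cover 0.75 [243.5, 74.4, 352.0, 183.1]
wing_nut 0.88 [390.1, 195.4, 422.4, 235.8]
wing_nut 0.86 [378.1, 256.3, 402.0, 283.4]
wing_nut 0.61 [301.4, 284.2, 346.7, 332.2]
mv [-136.8  138.3    3.5] [ 1.1000e-01  5.0000e-02 -1.6183e+02]
```

View pics/w4.png

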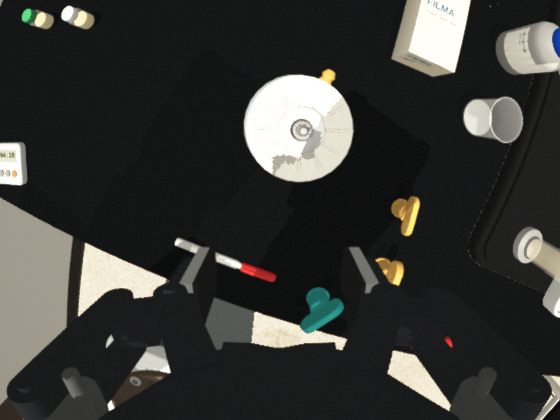

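{"fn": "step_arm", "kwargs": {"series": [-20,38,-4,0,0,-7,0.3,-40,76,-4,0,0,-14,0.3,-60,114,-4,0,0,-21,0.3,-84,159,-4,0,0,-28,0.3,-84,159,-4,0,0,-35,0.3,-84,159,-4,0,0,-42,0.3,-84,159,-4,0,0,-49,0.3,-84,159,-4,0,0,-56,0.3]}}

```text
time_s: 10.32
ee_pos: [0.4883, -0.201, 0.246]
tool_rot: [0.789, 0.615, -0.0, -0.0]
wrist_force: [0.4, -0.1, 0.3]
finger_gap: 0.0596
grasp_force: 0.0
```

{"fn": "step_arm", "kwargs": {"series": [0,0,0,0,0,-7,0.5,0,0,0,0,0,-14,0.5,0,0,0,0,0,-21,0.5,0,0,0,0,0,-28,0.5,0,0,0,0,0,-35,0.5,0,0,0,0,0,-42,0.5,0,0,0,0,0,-49,0.5,0,0,0,0,0,-56,0.5]}}

```text
time_s: 10.98
ee_pos: [0.4885, -0.2002, 0.2461]
tool_rot: [0.407, 0.913, -0.0, 0.0]
wrist_force: [0.7, -0.1, -0.7]
finger_gap: 0.0425
grasp_force: 0.0
```

{"fn": "step_arm", "kwargs": {"series": [0,0,0,0,0,-7,0.5,0,0,0,0,0,-14,0.5,0,0,0,0,0,-21,0.5,0,0,0,0,0,-28,0.5,0,0,0,0,0,-35,0.5,0,0,0,0,0,-42,0.5,0,0,0,0,0,-49,0.5,0,0,0,0,0,-49,0.5]}}

```text
time_s: 11.65
ee_pos: [0.4885, -0.2002, 0.2461]
tool_rot: [-0.008, 1.0, -0.0, 0.0]
wrist_force: [-0.2, -0.3, -0.7]
finger_gap: 0.0428
grasp_force: 0.0
```

Run:
```python
from h import *
st(); s=r.snapshot("wrist"); save(s,"w5.png")
print("pred",proj(s,(.434,-.2,.06),True))
hsv=cv2.cvtColor(s["frame"],cv2.COLOR_RGB2HSV);m=cv2.inRange(hsv,(15,100,60),(35,255,255))
n,l,q,ce=cv2.connectedComponentsWithStats(m)
for i in range(1,n):
    if q[i,4]>60: print(q[i],ce[i],np.round(atz(s,*ce[i],.05,True),3))
for o in r.outline_of("wrist","wing_nut"): print(o["conf"],o["extent"])
```

```text
t 11.65 p [ 0.4885 -0.2002  0.2461] yaw -3.125 tilt [ 0.0001 -0.0001] q [-0.51  0.34  1.78 -0.    1.03 -2.1 ] F [-0.2 -0.3 -0.7] M [ 0.07  0.03 -0.03] gap 0.0428 g 0.0
pred (np.float64(279.80684873528594), np.float64(128.25976235024967))
[265 101  28  60 965] [278.72227979 129.7388601 ] [ 0.436 -0.201  0.05 ]
[280 187  21  43 579] [290.87219344 205.48531952] [ 0.517 -0.186  0.05 ]
0.79 [203.8, 64.5, 243.1, 83.7]
0.65 [266.3, 100.1, 294.0, 161.2]
0.64 [280.6, 190.7, 297.5, 229.3]
0.63 [322.5, 40.4, 359.3, 90.0]
```

View pics/w5.png

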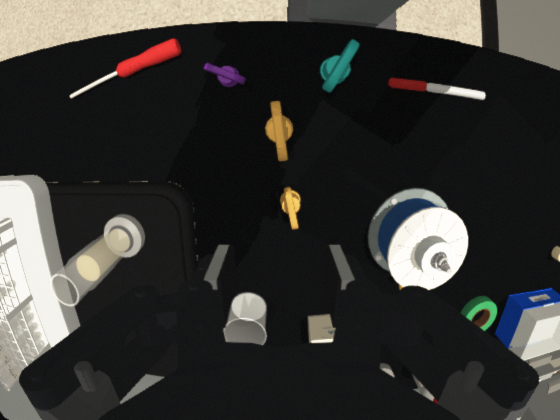

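Run:
```python
from h import *
s=r.snapshot("wrist");hsv=cv2.cvtColor(s["frame"],cv2.COLOR_RGB2HSV);m=cv2.inRange(hsv,(15,100,60),(35,255,255))
def mid(a,b):
    v,u=np.nonzero(m[a:b,260:300]); W=np.array([atz(s,x+260,y+a,.06,True)[:2] for x,y in zip(u,v)]); return W.mean(0)
A=mid(102,113);B=mid(149,160);print(A,B,(A+B)/2,"yaw",np.arctan2(*(A-B)[::-1]),len(m))
v,u=np.nonzero(m[98:165,255:300]);print([np.round(atz(s,278.7,y,.06,True),4) for y in(100.5,160.5)])
print("flange",atz(s,279,129.5,.004,True))
c=(A+B)/2
mv((c[0],c[1],.042),np.arctan2(*(A-B)[::-1]))
```

```text
[ 0.41244494 -0.20457711] [ 0.45997634 -0.1974468 ] [ 0.43621064 -0.20101195] yaw -2.992690328143709 420
[array([ 0.4058, -0.2007,  0.06  ]), array([ 0.4667, -0.2003,  0.06  ])]
flange [ 0.43808803 -0.20006763  0.004     ]
mv [ 52.   -0.5 204.1] [-0.01  0.   -8.13]
```

{"fn": "step_arm", "kwargs": {"series": [30,0,20,0,0,-7,0.6,52,-0.5,50,0,0,-8,0.6,52,-0.5,90,0,0,-8,0.6,52,-0.5,130,0,0,-8,0.6,52,-0.5,165,0,0,-8,0.6,52,-0.5,190,0,0,-8,0.6,52,-0.5,205,0,0,-8,0.6,52,-0.5,210,0,0,-8,0.6]}}

```text
time_s: 12.47
ee_pos: [0.4353, -0.2008, 0.0338]
tool_rot: [-0.074, 0.997, 0.001, -0.001]
wrist_force: [-0.8, 0.1, -0.1]
finger_gap: 0.0346
grasp_force: 0.0
```

{"fn": "step_arm", "kwargs": {"series": [0,0,0,0,0,0,0.6,0,0,0,0,0,0,1,0,0,0,0,0,0,1,0,0,0,0,0,0,1,0,0,0,0,0,0,1,0,0,0,0,0,0,1,0,0,0,0,0,0,1,0,0,0,0,0,0,1], "force": 60}}

```text
time_s: 13.13
ee_pos: [0.4365, -0.2014, 0.0372]
tool_rot: [-0.076, 0.997, -0.001, 0.001]
wrist_force: [-0.5, 0.3, 8.8]
finger_gap: 0.009
grasp_force: 59.3
```

Run:
```python
from h import *
st(); mv((.5675,-.0205,.2),2.81)
s=r.snapshot("wrist"); save(s,"w6.png")
```

```text
t 13.13 p [ 0.4365 -0.2014  0.0372] yaw -2.99 tilt [ 0.0021 -0.0014] q [-0.57  0.6   2.08 -0.    0.46 -2.29] F [-0.5  0.3  8.8] M [ 0.08  0.08 -0.02] gap 0.009 g 59.3
mv [-157.1  158.8 -162.7] [-0.07  0.13 27.67]
```

{"fn": "step_arm", "kwargs": {"series": [0,0,-10,0,0,0,1,0,0,-40,0,0,0,1,0,0,-75,0,0,0,1,-15,15,-110,0,0,6,1,-40,40,-135,0,0,12,1,-65,65,-155,0,0,18,1,-90,91,-163,0,0,24,1,-115,117,-163,0,0,28,1]}}

```text
time_s: 13.85
ee_pos: [0.5332, -0.0667, 0.2028]
tool_rot: [0.171, 0.985, -0.0, 0.003]
wrist_force: [0.2, -1.5, -2.0]
finger_gap: 0.0089
grasp_force: 58.7
```

Run:
```python
from h import *
st(); mv((.567,-.0206,.19),2.81)
```

```text
t 13.85 p [ 0.5332 -0.0667  0.2028] yaw 2.798 tilt [ 0.0049 -0.0013] q [-0.25  0.4   1.81 -0.    0.93 -1.47] F [ 0.2 -1.5 -2. ] M [-0.06  0.   -0.06] gap 0.0089 g 58.7
mv [-16.3  54.8  12.9] [ 0.02  0.29 -0.68]
```

{"fn": "step_arm", "kwargs": {"series": [-8,25,0,0,0,0,1,-15,50,4,0,0,0,1,-16,53,10,0,0,0,1,-16,53,12,0,0,0,1,-16,53,12,0,0,0,1,-16,53,12,0,0,0,1,-16,53,12,0,0,0,1,-16,53,12,0,0,0,1]}}

```text
time_s: 14.52
ee_pos: [0.5643, -0.0242, 0.1874]
tool_rot: [0.168, 0.986, -0.0, 0.0]
wrist_force: [0.4, 0.3, -0.6]
finger_gap: 0.0088
grasp_force: 58.7
```

Run:
```python
from h import *
st(); mv((.567,-.0206,.16),2.81)
s=r.snapshot("scene");save(s,"s3.png",(240,160,340,260),5.5)
```

```text
t 14.52 p [ 0.5643 -0.0242  0.1874] yaw 2.803 tilt [ 0.0003 -0.0002] q [-0.16  0.46  1.76 -0.    0.93 -1.39] F [ 0.4  0.3 -0.6] M [ 0.02 -0.    0.03] gap 0.0088 g 58.7
mv [-1.3  4.3 27.4] [-0.    0.02 -0.39]
```

View pics/s3.png

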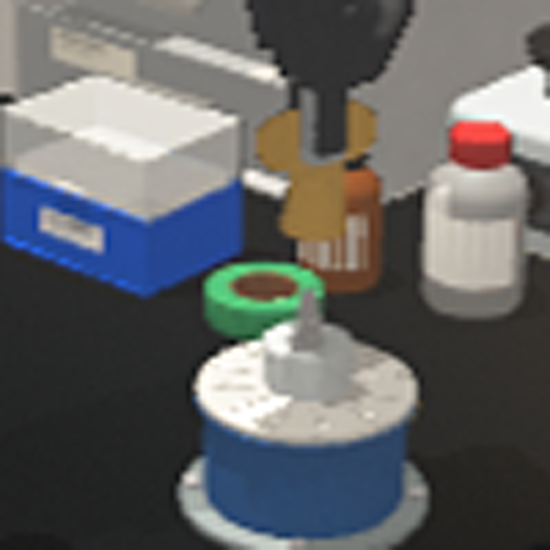

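{"fn": "step_arm", "kwargs": {"series": [-1.3,4.3,0,0,0,0,1,-1.3,4.3,0,0,0,0,1,-1.3,4.3,10,0,0,0,1,-1.3,4.3,20,0,0,0,1,-1.3,4.3,30,0,0,0,1,-1.3,4.3,36,0,0,0,1,-1.3,4.3,40,0,0,0,1,-1.3,4.3,42,0,0,0,1]}}

```text
time_s: 15.23
ee_pos: [0.567, -0.0197, 0.1439]
tool_rot: [0.168, 0.986, -0.0, -0.001]
wrist_force: [0.2, 1.2, -1.4]
finger_gap: 0.0089
grasp_force: 58.7
```

Run:
```python
from h import *
st(); mv((.567,-.0206,.134),2.81)
```

```text
t 15.23 p [ 0.567  -0.0197  0.1439] yaw 2.804 tilt [-0.0014  0.0001] q [-0.15  0.51  1.79 -0.    0.83 -1.38] F [ 0.2  1.2 -1.4] M [-0.02 -0.07 -0.01] gap 0.0089 g 58.7
mv [-0.3 -0.8  9.9] [-0.02 -0.08 -0.32]
```

{"fn": "step_arm", "kwargs": {"series": [-0.2,-0.6,2,0,0,0,1,-0.2,-0.6,4,0,0,0,1,-0.2,-0.6,6,0,0,0,1,-0.2,-0.6,7,0,0,0,1,-0.2,-0.6,8,0,0,0,1,-0.2,-0.6,9,0,0,0,1,-0.2,-0.6,9.5,0,0,0,1,-0.2,-0.6,9.5,0,0,0,1]}}

```text
time_s: 15.9
ee_pos: [0.567, -0.0203, 0.1354]
tool_rot: [0.168, 0.986, -0.0, -0.0]
wrist_force: [-1.6, 0.6, -1.6]
finger_gap: 0.0087
grasp_force: 58.8
```

Run:
```python
from h import *
st()
```

```text
t 15.9 p [ 0.567  -0.0203  0.1354] yaw 2.804 tilt [-0.0005 -0.    ] q [-0.15  0.53  1.8  -0.    0.81 -1.39] F [-1.6  0.6 -1.6] M [0.15 0.33 0.  ] gap 0.0087 g 58.8
```

{"fn": "step_arm", "kwargs": {"series": [0.4,0,0.5,0,0,0,1,0.4,0,1,0,0,0,1,0.4,0,1.5,0,0,0,1,0.4,0,2,0,0,0,1,0.4,0,2,0,0,0,1,0.4,0,2,0,0,0,1,0.4,0,2,0,0,0,1,0.4,0,2,0,0,0,1]}}

```text
time_s: 16.57
ee_pos: [0.567, -0.0203, 0.1338]
tool_rot: [0.168, 0.986, -0.0, 0.0]
wrist_force: [-2.1, 0.1, 5.0]
finger_gap: 0.0089
grasp_force: 59.7
```

Run:
```python
from h import *
st()
```

```text
t 16.57 p [ 0.567  -0.0203  0.1338] yaw 2.804 tilt [ 0.0005 -0.0002] q [-0.15  0.53  1.8  -0.    0.81 -1.39] F [-2.1  0.1  5. ] M [0.03 0.46 0.09] gap 0.0089 g 59.7
```

{"fn": "step_arm", "kwargs": {"series": [0.5,0,0,0,0,3,1,0.6,0,0.2,0,0,7,1,0.6,0,0.4,0,0,11,1,0.6,0,0.7,0,0,16,1,0.6,0,1,0,0,21,1,0.6,0,1.3,0,0,26,1,0.6,0,1.5,0,0,30,1,0.6,0,1.5,0,0,30,1]}}

```text
time_s: 17.23
ee_pos: [0.5666, -0.02, 0.1323]
tool_rot: [0.419, 0.908, 0.0, 0.0]
wrist_force: [-1.5, 1.7, 4.0]
finger_gap: 0.0087
grasp_force: 59.6
```

Run:
```python
from h import *
st()
```

```text
t 17.23 p [ 0.5666 -0.02    0.1323] yaw 2.276 tilt [ 0.0009 -0.0001] q [-0.15  0.53  1.81  0.    0.8  -0.86] F [-1.5  1.7  4. ] M [ 0.18  0.21 -0.01] gap 0.0087 g 59.6
```

{"fn": "step_arm", "kwargs": {"series": [0,0,0.3,0,0,6,1,0,0,0.6,0,0,12,1,0,0,0.9,0,0,18,1,0,0,1.2,0,0,24,1,0,0,1.5,0,0,30,1,0,0,1.8,0,0,36,1,0,0,2.1,0,0,42,1,0,0,2.4,0,0,48,1]}}

```text
time_s: 17.9
ee_pos: [0.5667, -0.0196, 0.1299]
tool_rot: [0.752, 0.659, 0.001, 0.0]
wrist_force: [-1.3, 4.3, 7.1]
finger_gap: 0.0093
grasp_force: 59.9
```

Run:
```python
from h import *
st()
```

```text
t 17.9 p [ 0.5667 -0.0196  0.1299] yaw 1.438 tilt [0.0012 0.0005] q [-0.15  0.53  1.81  0.    0.8  -0.02] F [-1.3  4.3  7.1] M [0.98 0.15 0.07] gap 0.0093 g 59.9
```

{"fn": "step_arm", "kwargs": {"series": [0.5,0,0,0,0,3,1,0.8,0,0.2,0,0,9,1,0.8,0,0.5,0,0,15,1,0.8,0,0.8,0,0,21,1,0.8,0,1.1,0,0,27,1,0.8,0,1.4,0,0,33,1,0.8,0,1.7,0,0,38,1,0.8,0,1.7,0,0,38,1]}}

```text
time_s: 18.57
ee_pos: [0.5674, -0.0191, 0.1281]
tool_rot: [0.926, 0.379, 0.001, 0.001]
wrist_force: [3.3, 1.7, 1.6]
finger_gap: 0.0089
grasp_force: 59.1
```

Run:
```python
from h import *
st()
```

```text
t 18.57 p [ 0.5674 -0.0191  0.1281] yaw 0.776 tilt [ 0.0026 -0.0001] q [-0.15  0.54  1.81  0.    0.79  0.64] F [3.3 1.7 1.6] M [ 0.29 -0.81  0.01] gap 0.0089 g 59.1
```

{"fn": "step_arm", "kwargs": {"series": [0.3,0.3,0.2,0,0,5,1,0.3,0.3,0.5,0,0,10,1,0.3,0.3,0.7,0,0,15,1,0.3,0.3,1,0,0,20,1,0.3,0.3,1.2,0,0,25,1,0.3,0.3,1.4,0,0,30,1,0.3,0.3,1.4,0,0,30,1,0.3,0.3,1.4,0,0,30,1]}}

```text
time_s: 19.23
ee_pos: [0.5679, -0.0196, 0.1273]
tool_rot: [0.992, 0.129, 0.001, 0.001]
wrist_force: [1.0, -0.9, 6.3]
finger_gap: 0.0087
grasp_force: 60.0
```

Run:
```python
from h import *
st()
```

```text
t 19.23 p [ 0.5679 -0.0196  0.1273] yaw 0.259 tilt [ 0.0031 -0.0008] q [-0.15  0.54  1.81 -0.    0.79  1.16] F [ 1.  -0.9  6.3] M [-0.17 -0.39 -0.08] gap 0.0087 g 60.0
```

{"fn": "step_arm", "kwargs": {"series": [0,0,0,0,0,3,1,0,0,0,0,0,6,1,0,0,0.1,0,0,9,1,0,0,0.2,0,0,12,1,0,0,0.2,0,0,12,1,0,0,0.2,0,0,12,1,0,0,0.2,0,0,12,1,0,0,0.2,0,0,12,1]}}

```text
time_s: 19.9
ee_pos: [0.568, -0.0198, 0.1273]
tool_rot: [1.0, 0.025, 0.002, 0.001]
wrist_force: [1.5, -2.4, 8.0]
finger_gap: 0.0089
grasp_force: 60.2
```

Run:
```python
from h import *
st();st()
```

```text
t 19.9 p [ 0.568  -0.0198  0.1273] yaw 0.051 tilt [ 0.0035 -0.0011] q [-0.15  0.54  1.81 -0.    0.79  1.37] F [ 1.5 -2.4  8. ] M [-0.38 -0.36 -0.03] gap 0.0089 g 60.2
t 19.9 p [ 0.568  -0.0198  0.1273] yaw 0.051 tilt [ 0.0035 -0.0011] q [-0.15  0.54  1.81 -0.    0.79  1.37] F [ 1.5 -2.4  8. ] M [-0.38 -0.36 -0.03] gap 0.0089 g 60.2
```

{"fn": "step_arm", "kwargs": {"series": [0,0,0,0,0,2,1,0,0,0,0,0,4,1,0,0,0,0,0,6,1,0,0,0,0,0,8,1,0,0,0,0,0,8,1,0,0,0,0,0,8,1,0,0,0,0,0,8,1,0,0,0,0,0,8,1]}}

```text
time_s: 20.57
ee_pos: [0.5682, -0.0199, 0.1272]
tool_rot: [0.999, -0.044, 0.002, 0.001]
wrist_force: [4.3, -3.3, 7.6]
finger_gap: 0.0085
grasp_force: 60.1
```

Run:
```python
from h import *
st()
```

```text
t 20.57 p [ 0.5682 -0.0199  0.1272] yaw -0.089 tilt [ 0.0038 -0.0013] q [-0.15  0.54  1.81 -0.    0.79  1.51] F [ 4.3 -3.3  7.6] M [-0.54 -0.48  0.09] gap 0.0085 g 60.1
```

{"fn": "step_arm", "kwargs": {"series": [0,0,0,0,0,1,1,0,0,0,0,0,2,1,0,0,0,0,0,3,1,0,0,0,0,0,4,1,0,0,0,0,0,4,1,0,0,0,0,0,4,1,0,0,0,0,0,4,1,0,0,0,0,0,4,1]}}

```text
time_s: 21.23
ee_pos: [0.5682, -0.02, 0.1272]
tool_rot: [0.997, -0.079, 0.002, 0.001]
wrist_force: [3.2, -3.2, 7.2]
finger_gap: 0.0088
grasp_force: 60.1
```

Run:
```python
from h import *
st()
```

```text
t 21.23 p [ 0.5682 -0.02    0.1272] yaw -0.158 tilt [ 0.0039 -0.0015] q [-0.15  0.54  1.81 -0.    0.79  1.58] F [ 3.2 -3.2  7.2] M [-0.54 -0.53  0.2 ] gap 0.0088 g 60.1
```

{"fn": "step_arm", "kwargs": {"series": [0,0,0,0,0,1,1,0,0,0,0,0,2,1,0,0,0,0,0,3,1,0,0,0,0,0,3,1,0,0,0,0,0,3,1,0,0,0,0,0,3,1,0,0,0,0,0,3,1,0,0,0,0,0,3,1]}}

```text
time_s: 21.9
ee_pos: [0.5683, -0.0201, 0.1272]
tool_rot: [0.994, -0.105, 0.002, 0.001]
wrist_force: [3.7, -4.3, 6.7]
finger_gap: 0.0089
grasp_force: 60.1
```

Run:
```python
from h import *
st()
```

```text
t 21.9 p [ 0.5683 -0.0201  0.1272] yaw -0.21 tilt [ 0.0039 -0.0016] q [-0.15  0.54  1.81 -0.    0.79  1.63] F [ 3.7 -4.3  6.7] M [-0.59 -0.47  0.32] gap 0.0089 g 60.1
```

{"fn": "step_arm", "kwargs": {"series": [0,0,0,0,0,0,0.6,0,0,0,0,0,0,0.6,0,0,0,0,0,0,0.6,0,0,0,0,0,0,0.6,0,0,-10,0,0,0,0.6,0,0,-30,0,0,0,0.6,0,0,-60,0,0,0,0.6,0,0,-90,0,0,0,0.6]}}

```text
time_s: 22.57
ee_pos: [0.5664, -0.0191, 0.2176]
tool_rot: [0.994, -0.107, -0.001, 0.0]
wrist_force: [0.9, 0.4, -0.2]
finger_gap: 0.0344
grasp_force: 0.0
```

{"fn": "step_arm", "kwargs": {"series": [-30,0,-20,0,0,0,0.6,-60,0,-30,0,0,0,0.6,-70,0,-30,0,0,0,0.6,-70,0,-30,0,0,0,0.6,-70,0,-30,0,0,0,0.6,-70,0,-30,0,0,0,0.6,-70,0,-30,0,0,0,0.6,-70,0,-30,0,0,0,0.6]}}

```text
time_s: 23.23
ee_pos: [0.499, -0.0045, 0.2456]
tool_rot: [0.994, -0.107, -0.001, 0.0]
wrist_force: [-0.6, 0.4, 1.8]
finger_gap: 0.0342
grasp_force: 0.0
```

Run:
```python
from h import *
st(); s=r.snapshot("wrist"); save(s,"w7.png")
print(proj(s,(.567,-.02,.15),True))
hsv=cv2.cvtColor(s["frame"],cv2.COLOR_RGB2HSV);m=cv2.inRange(hsv,(15,100,60),(35,255,255))
n,l,q,ce=cv2.connectedComponentsWithStats(m)
for i in range(1,n):
    if q[i,4]>40:
        v,u=np.nonzero(l==i); W=np.array([atz(s,a,b,.145,True)[:2] for a,b in zip(u,v)])
        w,V=np.linalg.eigh(np.cov(W.T)); print(q[i],np.round(W.mean(0),4),np.arctan(V[1,1]/V[0,1]),np.sqrt(w*12))
for l in("cover","wing_nut"):
    for o in r.outline_of("wrist",l)[:2]:
        c=max(cv2.findContours(o["pixels"].astype(np.uint8),0,1)[0],key=len)[:,0]
        print(l,o["conf"],o["extent"],cv2.minEnclosingCircle(np.array([atz(s,*p,.066,True)[:2]*1000 for p in c],np.float32)))
```

```text
t 23.23 p [ 0.499  -0.0045  0.2456] yaw -0.215 tilt [-0.0011  0.0001] q [-0.14  0.3   1.84 -0.    1.    1.64] F [-0.6  0.4  1.8] M [-0.04 -0.02  0.03] gap 0.0342 g 0.0
(np.float64(279.0729875828021), np.float64(111.44043184600842))
[268  45  15  14 173] [ 0.6117 -0.0267] -1.2255663856989534 [0.00978656 0.01003742]
[ 263   72   34   82 1542] [ 0.566  -0.0201] -0.20097592117657254 [0.01815666 0.05092032]
[407 103  33  42 805] [ 0.5382 -0.1308] 0.550668491039574 [0.02071602 0.03063625]
cover 0.84 [219.5, 56.9, 334.6, 164.4] ((567.3021850585938, -20.73246955871582), 53.939144134521484)
wing_nut 0.95 [387.9, 236.0, 424.0, 281.8] ((379.89276123046875, -123.2767105102539), 32.55377960205078)
wing_nut 0.86 [404.9, 106.5, 438.7, 144.2] ((527.1069946289062, -169.73252868652344), 22.82187843322754)
```

Run:
```python
from h import *
print(r.job_done())
```

```text
the job is handed in; nothing more can be done
None
```

The cover is seated flat and centred on the housing rim, and the larger brass wing nut is turned down snug on it (about 0.3 Nm); I let go, moved clear and handed in at about 23 s, with none of the other things on the bench touched.

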